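Close the plaster mould

TASK

Blow the fixed lower mould half clean: squeeze the trigger of the blow gun clamped beside it fully against its stop for a moment and let it spring all the way back. Then fetch the matching (longer) upper half from the wooden board, seat it fully home on the two dowels with its pour notch over the pour channel, and finish while still holding it and pressing it down firmly, with a push of about 15 N. Leave the shorter half, the bowl, jar, brush and spatula where they are.

Things in the scene. Friction and masses are not known exactly. Their poses are not given: they have to be found in the camera images.
- lower_half: Fixed lower mould half: white plaster block 120 x 84 x 40 mm (x, y, z) on a wooden base 150 x 110 x 14 mm. Origin under the centre of the base, z up; flat mating face 54 mm above the origin. Round cavity 46 mm wide; pour channel 18 mm wide through the +x end. Two brass dowels stand on it.
- thick_dowel (a point): Foot of the thick brass dowel, 14 mm across, 16 mm high with a tapered top, on the mating face of lower_half: x -46, y +27, z +54 mm in its frame.
- thin_dowel (a point): Foot of the thin brass dowel, 10 mm across, 16 mm high with a tapered top, on the mating face of lower_half: x +24, y -27, z +54 mm in its frame.
- lower_mouth (a point): On lower_half, level with the mating face, middle of the +x (pour channel) end: x +60, y 0, z +54 mm in its frame.
- upper_half: The loose upper half that fits (the longer one on the board), about 0.36 kg: white plaster slab 120 x 84 x 26 mm lying mating face down on the 12 mm thick board. Origin: centre of its underside, z up. Through holes for the dowels: 16 mm wide at x -46, y +27; 12 mm at x +24, y -27 mm. Pour notch 18 x 24 mm cut through its +x end. Seated, origin 54 mm above lower_half's, axes parallel.
- ridge (a point): Middle of the grip ridge on top of upper_half, x -11, y 0, z +41 mm in its frame. The plaster ridge is 56 mm long (x), 28 mm wide (y) and rises from 26 to 56 mm above the underside; pinch it across its width.
- upper_mouth (a point): On upper_half at its underside, middle of the +x (pour notch) end: x +60, y 0, z 0 mm in its frame.
- short_half: Loose upper half of another, shorter mould, 90 x 84 x 26 mm with a similar ridge (40 mm long), on the same board; the two may lie in either place. Does not fit the dowels. Leave alone. Origin: centre of its underside.
- blow_gun: Air blow gun clamped on its side on a fixed stand beside lower_half, nozzle towards it. Origin under the stand, z up. Barrel along +x at z 75 mm, nozzle tip x +130. Black grip along +y: x -22 to +2, y 12 to 120, z 62 to 88 mm. Steel trigger in front, parallel to it when free: x +22 to +30, y 16 to 82, z 66 to 84 mm. Free air above, around and below both.
- squeeze_point (a point): Fixed on the gun, x -4, y +60, z +75 mm in its frame: where to pinch grip and trigger together from above, fingers closing along gun x. Overall width there 52 mm free, about 36 mm fully squeezed; the point is the middle of the full squeeze (grip's back 18 mm to -x; trigger front 34 mm to +x when free).
- trigger (a joint): Trigger angle, rad: 0 free, 0.36 fully squeezed (stop). Vertical hinge axis at gun x +26, y +16 mm; the free end moves toward the grip (gun -x). A spring returns it; full squeeze takes about 8 N at the squeeze point.
- bowl: Bystander, leave alone: a white bowl, 70 mm wide, 35 mm high, between the robot and the mould.
- jar: Bystander, leave alone: a small amber jar, 48 mm wide, 60 mm high, beyond the mould.
- brush: Bystander, leave alone: a brush, 180 mm long, lying beyond the mould.
- spatula: Bystander, leave alone: a spatula, 200 mm long, lying beyond the board.
Things that resemble listed ones, but are neither listed nor needed, are in the scene too. Leave any red look-alike of the blow_gun alone. Leave any red look-alike of the upper_half alone.

How it is judged (in metres and radians):
On the way, in this order (a step that is already met when the one before it is completed fails the run):
1. the trigger is squeezed fully (value of joint trigger above 0.3 rad), for 0.2 s.
2. the trigger has sprung back (value of joint trigger below 0.04 rad), for 0.1 s.
3. the upper half is lifted over the lower half's level (z of upper_half in the frame of lower_half above 0.06 m), for 0.1 s.
4. the upper half is seated on the dowels and pressed down (z of upper_half in the frame of lower_half between 0.05 and 0.0565 m and horizontal distance between upper_half and lower_half below 0.004 m and horizontal distance between upper_mouth and lower_mouth below 0.006 m and angle between upper_half's own z axis and vertical below 0.05 rad and contact force between upper_half and lower_half above 8 N and contact force between the fingers and upper_half above 2 N), for 0.5 s.
At the end, for the whole second after the job is handed in: Upper half seated the right way round (origins within 4 mm, mouths within 6 mm horizontally, faces within 2.5 mm, tilt under 0.05 rad) and still held down by the gripper: over 8 N between the halves, fingers pressing it with over 2 N; trigger free (under 0.04 rad) (all of step 4 and value of joint trigger below 0.04 rad); the arm keeps its last pose, push and grip.
It fails at once if the shorter half or a bystander is moved more than 30 mm (distance of any of short_half, bowl, jar, brush, spatula from where it was at the start of the episode above 0.03 m).
It also fails if it takes over 56 s, if anything falls off the work surface, if the arm or the gripper's body presses on something with over 40 N, if the wrist force passes 120 N, or if a joint passes its speed limit or range.

ROBOT

A 7-joint arm with a two-finger parallel gripper is mounted at the origin on the work surface. World frame = base frame: x ahead of the robot, y to its left, z up, the work surface at z = 0. Lengths are in m, angles in degrees, forces in N, time in s.
With the tool pointing down it reaches from about 0.425 to 0.875 m from the base axis. Payload 4.7 kg.
Tool frame: the origin (TCP) lies at the very end of the fingers, on their centre line; the grasp point (between the pads) lies 19 mm behind it; z points along the fingers, y is the line along which they close (so a half turn about z gives the same grasp; the last joint's range is limited). The gripper opens to 87 mm and grips with 3 to 60 N. Pads are 19 mm wide; open, the fingers measure 117 mm over their backs; the gripper's body (75 mm by 190 mm) begins 51 mm behind the grasp point.
Start: joints at [64.75, 18.392, -4.016, 83.108, 1.295, 78.541, -3.26], TCP at [0.286, -0.584, 0.223] pointing down, gripper open.
Joint ranges: [-163.93, 163.93], [-17.29, 119.83], [-79.2, 71.16], [3.27, 140.29], [-89.18, 269.18], [5.43, 117.66], [-154.24, 154.24]. Speed limits (degrees/s): [147.25, 147.25, 180, 180, 180, 180, 180].

INTERFACE

Orientations are given as [roll, pitch, yaw] about the fixed x, y, z axes, in that order (R = Rz(yaw) Ry(pitch) Rx(roll)).
In Python, from cell import get_obs, read_camera, sign_off, silhouettes gives the robot as it stands.
- The arm moves only by the tool play_rows, never from a script. Its argument "steps" is a list that holds one entry, the list of rows, each a list of 7 numbers: the shift along the tool's x, y, z in m, then the turn, a rotation vector about the tool's x, y, z in rad, then the finger opening in m, from 0 to 0.087. A call has 1 to 12 rows; each row shifts and turns the commanded pose from where the row before left it, along the tool's axes as they then stand; what a row does not reach is not made up. A row lasts 1/10 s, in which the tool goes at most 50 mm and 8.59 degrees, less where a joint would pass 70% of its speed; a pose out of reach is approached as far as the arm can. A call is refused whole if a number of a shift passes 0.05 or a number of a turn 0.15, either way. A call with a gripper value outside its range is refused whole. The fingers move at their own pace and stop on an object; "force" is the grip in N (left out, the last holds). Time passes only in rows, so rows that do not move let the fingers close. It gives the time, the measured TCP pose, the force, the opening and the grip force at its end, in the units of the state.
- get_obs(): the state, without advancing time (a new reading comes with each control period).
- read_camera(name): name is "scene" or "top"; returns a dict with "frame" (480x640x3 uint8, red, green, blue), "intrinsics" (3x3 intrinsics, pixels), "view" (4x4, takes a point from world to camera coordinates). Camera axes: x right, y up, looking along -z (the intrinsics and any distortion apply to the point x, -y, -z); pixel columns grow to the right and rows downward; lengths in m; the calibration is good to about 2 mm. A picture is of the moment at which its call begins. There is no depth.
- sign_off(): hands the job in; it is judged then, once.
Trained networks look in the newest picture that a camera, given by its name, has taken for a name from the list of things; names that differ only in an ending like _2 or _b are one class to them, and where a whole thing is asked for, a point or a joint stands for the part that bears it (a point fixed in the world has none). Each returns a list of dicts, best first, with "p" (0 to 1); they miss things now and then, are a little off and sometimes report something else, mostly with a low value. They report only what shows in the picture. A call takes as long as a camera call. They do not tell look-alikes from the thing itself.
- silhouettes(camera, name): "pixels" (480x640 bool, what is visible of it) and "extent" ([left, top, right, bottom] in pixels, round what is visible of it).
The state is a dict: "time_s": time; "qpos": joint angles; "joint_velocities": joint speeds; "effort": joint torques, N m; "tool_pos": TCP position; "tool_rot": TCP orientation; "force": force on the tool from outside, world axes, zero at the start; "wrist_torque": the same for the moment, N m; "grip_width": finger opening in m; "grasp_force": force on a finger pad.
Only numpy, scipy, OpenCV 4.12 (cv2) and the standard library are available. Lean on these libraries where they do the work, as an engineer would, in place of code of your own. Each camera call takes 0.05 s, during which the arm holds its last target. There are 200 camera calls.

## Working session

There is one attempt and no reset: what is moved stays moved. The work goes in short steps, Python scripts to look and compute and a tool call to move; the robot and the scene stay as the last step left them, time stands still between calls to the robot, and variables do not carry over. Pictures are saved under pics/ and viewed, at most 10 in all, crops included, and the job is handed in when it is done.

Besides the shell and the picture viewer there is one more tool, called as name(argument=value, ...) on one line, values as JSON. play_rows: Moves the arm, as the interface text tells. Its arguments: {"type":"object","properties":{"steps":{"type":"array","items":{"type":"array","items":{"type":"array","items":{"type":"number"}}}},"force":{"type":"number"}},"required":["steps"]}

```bash
mkdir -p pics; ls
cat > h.py <<'E'
import numpy as np,cv2
from cell import *
def cam(n):
    d=read_camera(n); return d["frame"],np.array(d["intrinsics"]),np.array(d["view"])
def proj(K,V,P):
    P=np.atleast_2d(P); c=(V[:3,:3]@P.T).T+V[:3,3]
    q=np.c_[c[:,0],-c[:,1],-c[:,2]]; u=(K@q.T).T
    return u[:,:2]/u[:,2:]
def back(K,V,uv,z):
    uv=np.atleast_2d(uv); r=np.linalg.solve(K,np.c_[uv,np.ones(len(uv))].T)
    r=np.array([r[0],-r[1],-r[2]]); R=V[:3,:3]; o=-R.T@V[:3,3]; d=(R.T@r).T
    return o+d*((z-o[2])/d[:,2])[:,None]
E
python3 - <<'E'
from h import *
o=get_obs();print(o)
for n in("top","scene"):
    f,K,V=cam(n);cv2.imwrite(f"pics/{n}0.png",f[:,:,::-1]);print(n,K.round(1).tolist(),V.round(3).tolist())
    for k in["lower_half","upper_half","short_half","blow_gun","trigger","thick_dowel","bowl","jar","brush","spatula"]:
        print(k,[(round(s["p"],2),[int(v) for v in s["extent"]]) for s in silhouettes(n,k)])
print(get_obs()["time_s"])
E
```

```text
pics
{'time_s': 0.0, 'qpos': array([64.75071545, 18.43881886, -4.01769556, 83.17564983,  1.29527428,
       78.5439768 , -3.25795584]), 'joint_velocities': array([ 0.01114877, -0.03341421, -0.06769978, -0.0545909 ,  0.09727942,
       -0.01674033, -0.05826232]), 'effort': array([ 4.76401544e-05, -4.91294682e+01, -4.03829115e-01, -3.12526989e+01,
       -6.36654929e-02,  4.36449295e-02,  1.87389969e-04]), 'tool_pos': array([ 0.28524091, -0.58342258,  0.22145803]), 'tool_rot': array([-1.79886829e+02,  5.56703332e-03,  2.60632088e+01]), 'force': array([-0.28295819, -0.45616909, -0.1192245 ]), 'wrist_torque': array([ 0.01372801, -0.01992286,  0.00067133]), 'grasp_force': 0.0, 'grip_width': 0.08724781525639883}
top [[543.4, 0.0, 317.7], [0.0, 543.4, 246.1], [0.0, 0.0, 1.0]] [[0.02, -1.0, 0.005, 0.025], [0.997, 0.02, 0.075, -0.469], [-0.075, 0.003, 0.997, -1.325], [0.0, 0.0, 0.0, 1.0]]
lower_half [(0.76, [340, 166, 393, 233])]
upper_half [(0.69, [241, 238, 275, 289]), (0.6, [180, 340, 215, 391]), (0.38, [407, 172, 479, 243])]
short_half [(0.93, [153, 220, 197, 259])]
blow_gun [(0.9, [411, 
[... 334 characters left out ...]
[0.0, 600.5, 232.0], [0.0, 0.0, 1.0]] [[0.523, 0.853, 0.001, -0.272], [-0.716, 0.438, 0.543, 0.261], [0.463, -0.284, 0.84, -1.697], [0.0, 0.0, 0.0, 1.0]]
lower_half [(0.85, [263, 281, 342, 357]), (0.75, [334, 183, 384, 240])]
upper_half [(0.73, [325, 111, 372, 152]), (0.63, [334, 183, 386, 240])]
short_half [(0.63, [414, 172, 462, 215]), (0.37, [263, 277, 339, 351])]
blow_gun [(0.87, [126, 240, 209, 311]), (0.6, [176, 314, 267, 397])]
trigger [(0.43, [151, 249, 166, 260]), (0.25, [264, 279, 340, 354])]
thick_dowel [(0.9, [265, 279, 338, 353])]
bowl [(0.83, [273, 218, 298, 249])]
jar [(0.88, [373, 326, 396, 351])]
brush [(0.82, [284, 359, 359, 402])]
spatula [(0.67, [401, 279, 472, 340])]
1.1
```

View pics/top0.png

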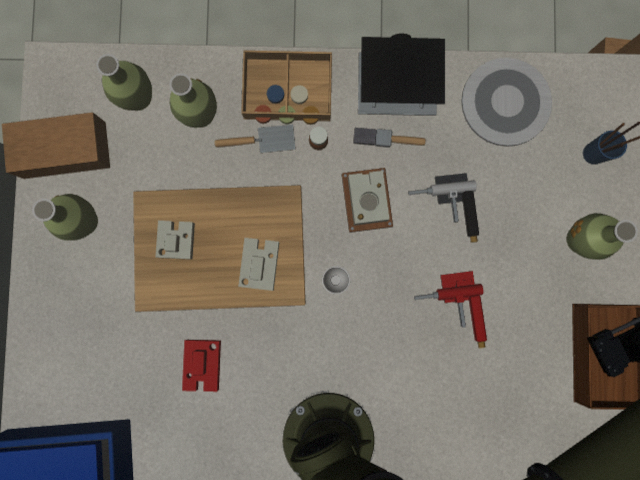

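View pics/scene0.png

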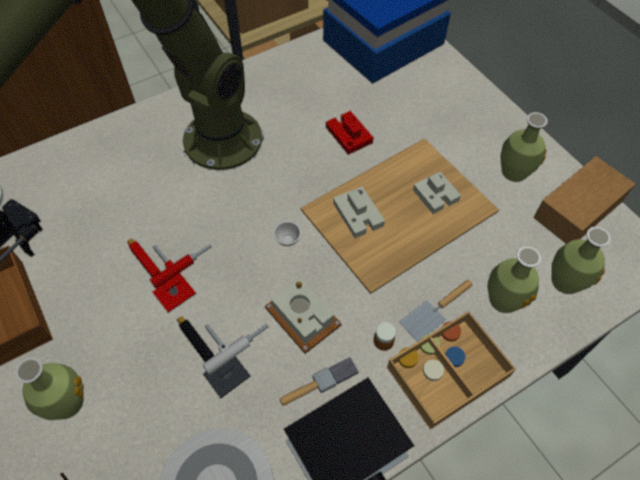

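Run:
```python
from h import *
a=cv2.imread("pics/top0.png");b=cv2.imread("pics/scene0.png")
def c(im,x,y,w,h,s): return cv2.resize(im[y:y+h,x:x+w],None,fx=s,fy=s,interpolation=cv2.INTER_CUBIC)
cv2.imwrite("pics/c1.png",np.vstack([np.hstack([c(a,335,160,65,75,4),c(a,230,228,65,75,4),c(a,415,168,70,75,4)]),np.hstack([c(b,260,275,85,85,3),c(b,325,178,85,85,3),c(b,175,310,97,85,3)])[:, :800]]) if 0 else np.vstack([np.hstack([c(a,335,160,65,75,4),c(a,230,228,65,75,4),c(a,415,168,70,75,4)])[:, :800],np.hstack([c(b,260,275,85,85,3),c(b,325,178,85,85,3),c(b,175,310,97,85,3)])[:, :800]]))
```

```text
(no output)
```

View pics/c1.png

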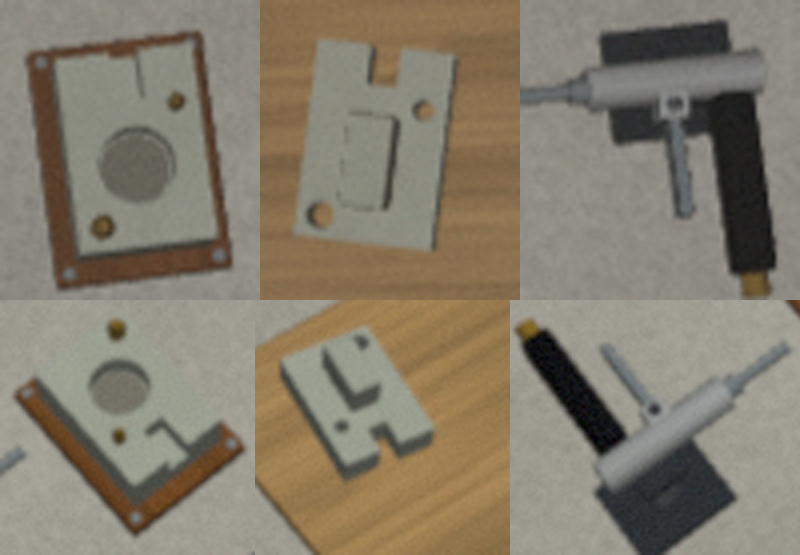

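```bash
cat > fit.py <<'E'
from h import *
from scipy.optimize import least_squares,minimize
def T(p,P):
    c,s=np.cos(p[3]),np.sin(p[3]); P=np.atleast_2d(P)/1000.
    return np.c_[c*P[:,0]-s*P[:,1],s*P[:,0]+c*P[:,1],P[:,2]]+np.array(p[:3])
def box(a,b,c,d,e,f): return [[x,y,z] for x in(a,b) for y in(c,d) for z in(e,f)]
SH={"lower_half":[box(-75,75,-55,55,0,14),box(-60,60,-42,42,14,54)],
"upper_half":[box(-60,36,-42,42,0,26),box(36,60,-42,-9,0,26),box(36,60,9,42,0,26),box(-39,17,-14,14,26,56)]}
S=4
def render(K,V,p,parts,off):
    m=np.zeros((480*S//2,640*S//2),np.uint8); m=np.zeros((600,600),np.uint8)
    for b in parts:
        q=(proj(K,V,T(p,b))-off+.5)*S-.5
        cv2.fillConvexPoly(m,cv2.convexHull(np.round(q*16).astype(np.int32)),1,shift=4)
    return m
def fitmask(name,masks,p0):
    # masks: list of (K,V,mask)
    data=[]
    for K,V,m in masks:
        ys,xs=np.nonzero(m); off=np.array([xs.min()-25,ys.min()-25])
        M=np.float32([[S,0,(-off[0]+.5)*S-.5],[0,S,(-off[1]+.5)*S-.5]])
        data.append((K,V,cv2.warpAffine(m.astype(np.uint8)*255,M,(600,600),flags=cv2.INTER_LINEAR)>127,off))
    def cost(x):
        p=np.array(p0)+np.array(x)*[.01,.01,.01,.1]
        return sum(1-(r&m).sum()/(r|m).sum() for K,V,m,off in data for r in[render(K,V,p,SH[name],off)>0])
    best=None
    for s in([0,0,0,0],[.5,.5,0,.5],[-.5,-.5,0,-.5]):
        sim=np.array([s]+[np.array(s)+.6*np.eye(4)[i] for i in range(4)])
        r=minimize(cost,s,method="Nelder-Mead",options=dict(initial_simplex=sim,maxiter=200,xatol=.01,fatol=1e-5))
        if best is None or r.fun<best.fun: best=r
    return np.array(p0)+best.x*[.01,.01,.01,.1],best.fun
def fitpts(obs,p0):
    # obs: list of (K,V,pts3d,uv)
    f=lambda p:np.concatenate([(proj(K,V,T(p,P))-uv).ravel() for K,V,P,uv in obs])
    r=least_squares(f,p0,x_scale=[.01,.01,.01,.1],loss="soft_l1"); return r.x,f(r.x)
E
cat > m.py <<'E'
from fit import *
C={n:cam(n) for n in("top","scene")}
ex={"lower_half":{"top":(366,200),"scene":(302,317)},"upper_half":{"top":(258,264),"scene":(359,211)}}
z={"lower_half":0,"upper_half":.012}
for k in ex:
    ms=[]
    for n in C:
        for nm in("lower_half","upper_half","thick_dowel","ridge"):
            for s in silhouettes(n,nm):
                e=s["extent"]
                if np.hypot((e[0]+e[2])/2-ex[k][n][0],(e[1]+e[3])/2-ex[k][n][1])<8: ms.append((n,s["pixels"],nm,s["p"]))
    f,K,V=C["top"]; p0=[*back(K,V,[ex[k]["top"]],z[k]+.04)[0][:2],z[k],.1 if k[0]=="l" else -.12]
    print(k,[(m[0],m[2],round(m[3],2),int(m[1].sum())) for m in ms])
    M=[(C[n][1],C[n][2],m) for n,m,_,_ in ms]
    p,c=fitmask(k,M,p0); print("all",p.round(4),round(c/len(M),3))
g=lambda l,o,s,off:[(np.array(l)-off+.5)/s-.5+o][0]
A=g([[730,272],[776,266],[685,216],[675,104]],[415,168],4,[520,0])
B=g([[605,347],[653,408],[788,347]],[175,310],3,[510,300])
A=np.vstack([A,[409,192.5]])
f,K,V=C["top"];f2,K2,V2=C["scene"]
p,r=fitpts([(K,V,[[2,120,84],[-22,120,84],[26,82,82],[26,16,84],[130,0,75]],A),(K2,V2,[[26,82,82],[26,16,84],[130,0,75]],B)],[.6,-.3,0,1.67])
print("gun",p.round(4),r.round(1))
print("sq",T(p,[[-4,60,75]]).round(4))
# overlay
im=[]
E
python3 m.py
```

```text
lower_half [('top', 'lower_half', 0.6, 2530), ('top', 'thick_dowel', 0.91, 2666), ('scene', 'lower_half', 0.96, 3015), ('scene', 'thick_dowel', 0.59, 2915)]
all [ 0.5879 -0.0854 -0.0024  0.1454] 0.046
upper_half [('top', 'upper_half', 0.59, 1647), ('top', 'ridge', 0.86, 1736), ('scene', 'upper_half', 0.67, 1497), ('scene', 'ridge', 0.69, 1495)]
all [ 0.4207  0.1791  0.0085 -0.0934] 0.057
gun [ 6.1360e-01 -3.0590e-01  8.0000e-04  1.6981e+00] [ 1.1  0.2 -0.3  0.6 -0.  -0.6 -0.8 -0.2 -1.5 -0.5 -0.9 -0.8  0.1  1.
 -0.4  0. ]
sq [[ 0.5546 -0.3175  0.0758]]
```

```bash
cat > ov.py <<'E'
from fit import *
def wire(img,K,V,p,parts,x0,y0,s,col):
    for b in parts:
        q=(proj(K,V,T(p,b))-[x0,y0]+.5)*s-.5; q=np.round(q*16).astype(int)
        for i in range(8):
            for k in(1,2,4):
                if not i&k: cv2.line(img,tuple(map(int,q[i])),tuple(map(int,q[i|k])),col,1,cv2.LINE_AA,4)
def circ(img,K,V,p,c,r,x0,y0,s,col):
    t=np.linspace(0,2*np.pi,25);P=np.c_[c[0]+r*np.cos(t),c[1]+r*np.sin(t),0*t+c[2]]
    q=(proj(K,V,T(p,P))-[x0,y0]+.5)*s-.5; cv2.polylines(img,[np.round(q*16).astype(np.int32)],1,col,1,cv2.LINE_AA,4)
def crop(f,x,y,w,h,s): return cv2.resize(f[y:y+h,x:x+w,::-1],None,fx=s,fy=s,interpolation=cv2.INTER_CUBIC)
E
cat > o1.py <<'E'
from ov import *
L=[.5879,-.0854,-.0024,.1454];U=[.4207,.1791,.0085,-.0934];G=[.6136,-.3059,.0008,1.6981]
rows=[]
for n,cs in(("top",[(335,160),(230,228),(417,168)]),("scene",[(262,277),(326,178),(175,310)])):
    f,K,V=cam(n);r=[]
    for i,(x,y) in enumerate(cs):
        c=np.ascontiguousarray(crop(f,x,y,66 if n=="top" else 80,75,4 if n=="top" else 3.3))
        s=4 if n=="top" else 3.3
        if i==0: wire(c,K,V,L,SH["lower_half"],x,y,s,(0,0,255));[circ(c,K,V,L,q,rr,x,y,s,(255,0,0)) for q,rr in(((-46,27,54),7),((24,-27,54),5),((0,0,54),23))]
        if i==1: wire(c,K,V,U,SH["upper_half"],x,y,s,(0,0,255));[circ(c,K,V,U,q,rr,x,y,s,(255,0,0)) for q,rr in(((-46,27,26),8),((24,-27,26),6))]
        if i==2: wire(c,K,V,G,[box(-22,2,12,120,62,88),box(22,30,16,82,66,84)],x,y,s,(0,0,255))
        r.append(c)
    rows.append(np.hstack(r)[:,:790])
w=max(r.shape[1] for r in rows)
cv2.imwrite("pics/o1.png",np.vstack([np.pad(r,((0,0),(0,w-r.shape[1]),(0,0))) for r in rows]))
E
python3 o1.py
```

```text
(no output)
```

View pics/o1.png

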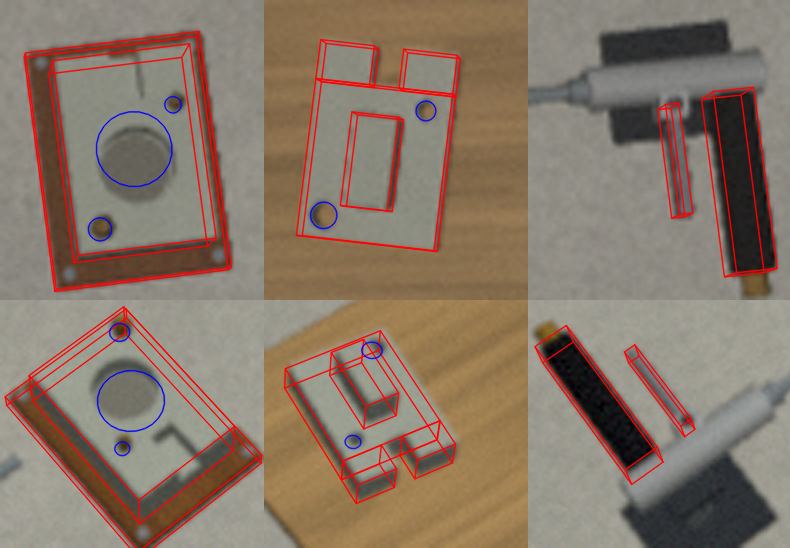

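play_rows(steps=[[[0,0,0,0,0,0.1093,0.087],[0,0,0,0,0,0.1093,0.087],[0,0,0,0,0,0.1093,0.087],[0.0334,-0.0255,0,0,0,0,0.087],[0.0334,-0.0255,0,0,0,0,0.087],[0.0334,-0.0255,0,0,0,0,0.087],[0.0334,-0.0255,0,0,0,0,0.087],[0.0334,-0.0255,0,0,0,0,0.087],[0.0334,-0.0255,0,0,0,0,0.087],[0.0334,-0.0255,0,0,0,0,0.087],[0.0334,-0.0255,0,0,0,0,0.087],[0.0334,-0.0255,0,0,0,0,0.087]]], force=20)

```text
time_s: 3.3
tool_pos: [0.5557, -0.317, 0.2228]
tool_rot: [180.0, -0.0, 7.3]
force: [0.4, -0.2, -0.9]
grip_width: 0.0869
grasp_force: 0.0
```

play_rows(steps=[[[0,0,0,0,0,0,0.087],[0,0,0,0,0,0,0.087]]])

```text
time_s: 3.5
tool_pos: [0.5554, -0.317, 0.2224]
tool_rot: [-180.0, 0.0, 7.4]
force: [0.2, -0.1, -0.0]
grip_width: 0.0868
grasp_force: 0.0
```

play_rows(steps=[[[-0.001,0.0004,0.033,0,0,0,0.087],[0,0,0.033,0,0,0,0.087],[0,0,0.033,0,0,0,0.087],[0,0,0.033,0,0,0,0.087],[0,0,0.033,0,0,0,0.087],[0,0,0,0,0,0,0.087]]])

```text
time_s: 4.1
tool_pos: [0.5485, -0.3191, 0.0524]
tool_rot: [-179.7, 0.5, 7.1]
force: [-0.7, -0.3, -0.0]
grip_width: 0.0872
grasp_force: 0.0
```

play_rows(steps=[[[0,0,0,0,0,0,0.02],[0,0,0,0,0,0,0.02],[0,0,0,0,0,0,0.02],[0,0,0,0,0,0,0.02],[0,0,0,0,0,0,0.02],[0,0,0,0,0,0,0.02],[0,0,0,0,0,0,0.02],[0,0,0,0,0,0,0.02],[0,0,0,0,0,0,0.02],[0,0,0,0,0,0,0.02]]])

```text
time_s: 5.1
tool_pos: [0.555, -0.3175, 0.0585]
tool_rot: [-180.0, -0.1, 7.4]
force: [-0.3, 5.4, 5.2]
grip_width: 0.0381
grasp_force: 18.9
```

play_rows(steps=[[[0,0,0,0,0,0,0.01],[0,0,0,0,0,0,0.01],[0,0,0,0,0,0,0.01],[0,0,0,0,0,0,0.01],[0,0,0,0,0,0,0.01],[0,0,0,0,0,0,0.01]]], force=45)

```text
time_s: 5.7
tool_pos: [0.555, -0.3179, 0.0584]
tool_rot: [180.0, -0.1, 7.3]
force: [0.6, 5.3, 5.6]
grip_width: 0.0372
grasp_force: 42.2
```

```bash
cat > s1.py <<'E'
from ov import *
print({k:np.round(v,4) for k,v in get_obs().items() if k in("tool_pos","force","grip_width","grasp_force")})
f,K,V=cam("top");f2,K2,V2=cam("scene")
cv2.imwrite("pics/s1.png",np.hstack([crop(f,405,160,95,90,4),crop(f2,165,305,105,90,4)])[:,:800])
E
python3 s1.py
```

```text
{'tool_pos': array([ 0.555 , -0.3179,  0.0584]), 'force': array([0.5968, 5.2602, 5.6164]), 'grasp_force': np.float64(42.1745), 'grip_width': np.float64(0.0372)}
```

View pics/s1.png

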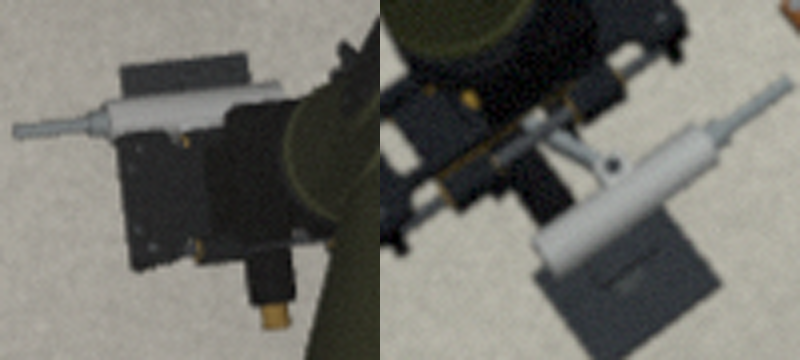

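Fingers hold grip and trigger together; in the scene crop the trigger leans in, running from its hinge at about (613,165) to (535,120). Doubling the force barely changed the width, so it is at its stop. I'll release now.

play_rows(steps=[[[0,0,0,0,0,0,0.087],[0,0,0,0,0,0,0.087],[0,0,0,0,0,0,0.087],[0,0,0,0,0,0,0.087],[0,0,0,0,0,0,0.087],[0,0,0,0,0,0,0.087],[0,0,0,0,0,0,0.087],[0,0,0,0,0,0,0.087],[0,0,0,0,0,0,0.087],[0,0,0,0,0,0,0.087]]], force=20)

```text
time_s: 6.8
tool_pos: [0.5536, -0.3191, 0.0575]
tool_rot: [180.0, 0.0, 7.3]
force: [0.4, -0.9, -0.3]
grip_width: 0.0868
grasp_force: 0.0
```

play_rows(steps=[[[0,0,-0.04,0,0,0,0.087],[0,0,-0.04,0,0,0,0.087],[0,0,-0.04,0,0,0,0.087],[0,0,-0.04,0,0,0,0.087],[0,0,0,0,0,0.111,0.087],[0,0,0,0,0,0.111,0.087],[0,0,0,0,0,0,0.087]]])

```text
time_s: 7.5
tool_pos: [0.5537, -0.3189, 0.218]
tool_rot: [180.0, -0.0, -5.5]
force: [-0.7, 0.6, 0.2]
grip_width: 0.0869
grasp_force: 0.0
```

play_rows(steps=[[[-0.0159,-0.0403,0,0,0,0,0.087],[-0.0159,-0.0403,0,0,0,0,0.087],[-0.0159,-0.0403,0,0,0,0,0.087],[-0.0159,-0.0403,0,0,0,0,0.087],[-0.0159,-0.0403,0,0,0,0,0.087],[-0.0159,-0.0403,0,0,0,0,0.087],[-0.0159,-0.0403,0,0,0,0,0.087],[-0.0159,-0.0403,0,0,0,0,0.087],[-0.0159,-0.0403,0,0,0,0,0.087],[-0.0159,-0.0403,0,0,0,0,0.087],[-0.0159,-0.0403,0,0,0,0,0.087],[-0.0159,-0.0403,0,0,0,0,0.087]]])

```text
time_s: 8.7
tool_pos: [0.4088, 0.1822, 0.2174]
tool_rot: [180.0, -0.0, -5.3]
force: [0.7, 0.4, -0.7]
grip_width: 0.0871
grasp_force: 0.0
```

play_rows(steps=[[[0,0,0.04,0,0,0,0.087],[0,0,0.04,0,0,0,0.087],[0,0,0.03,0,0,0,0.087],[0,0,0,0,0,0,0.087],[0,0,0,0,0,0,0.087]]])

```text
time_s: 9.2
tool_pos: [0.4096, 0.1809, 0.1079]
tool_rot: [-180.0, 0.0, -5.4]
force: [0.6, -0.4, -0.6]
grip_width: 0.0868
grasp_force: 0.0
```

play_rows(steps=[[[0,0.0008,0.025,0,0,0,0.087],[0,0,0.025,0,0,0,0.087],[0,0,0.015,0,0,0,0.087],[0,0,0,0,0,0,0.087],[0,0,0,0,0,0,0.087]]])

```text
time_s: 9.7
tool_pos: [0.4111, 0.1805, 0.0443]
tool_rot: [-179.9, -0.1, -5.4]
force: [-0.4, -0.7, 0.5]
grip_width: 0.0871
grasp_force: 0.0
```

play_rows(steps=[[[0,0,0,0,0,0,0.015],[0,0,0,0,0,0,0.015],[0,0,0,0,0,0,0.015],[0,0,0,0,0,0,0.015],[0,0,0,0,0,0,0.015],[0,0,0,0,0,0,0.015],[0,0,0,0,0,0,0.015],[0,0,0,0,0,0,0.015],[0,0,0,0,0,0,0.015]]], force=45)

```text
time_s: 10.6
tool_pos: [0.4095, 0.1798, 0.0425]
tool_rot: [180.0, 0.0, -5.5]
force: [-0.5, 0.4, -0.2]
grip_width: 0.0277
grasp_force: 45.0
```

play_rows(steps=[[[0,0,-0.02,0,0,0,0.015],[0,0,-0.04,0,0,0,0.015],[0,0,-0.04,0,0,0,0.015],[0,0,-0.02,0,0,0,0.015],[0,0,0,0,0,-0.0803,0.015],[0,0,0,0,0,-0.0803,0.015],[0,0,0,0,0,-0.0803,0.015],[0,0,0,0,0,0,0.015]]])

```text
time_s: 11.4
tool_pos: [0.4089, 0.1797, 0.1618]
tool_rot: [180.0, 0.1, 8.4]
force: [-0.2, -0.3, -2.9]
grip_width: 0.0278
grasp_force: 45.0
```

play_rows(steps=[[[0.0141,0.032,0,0,0,0,0.015],[0.0141,0.032,0,0,0,0,0.015],[0.0141,0.032,0,0,0,0,0.015],[0.0141,0.032,0,0,0,0,0.015],[0.0141,0.032,0,0,0,0,0.015],[0.0141,0.032,0,0,0,0,0.015],[0.0141,0.032,0,0,0,0,0.015],[0.0141,0.032,0,0,0,0,0.015],[0.0141,0.032,0,0,0,0,0.015],[0,0,0,0,0,0,0.015],[0,0,0,0,0,0,0.015]]])

```text
time_s: 12.5
tool_pos: [0.5765, -0.0873, 0.1613]
tool_rot: [-179.9, 0.1, 8.1]
force: [-0.3, 1.0, -3.4]
grip_width: 0.0278
grasp_force: 45.0
```

```bash
cat > o2.py <<'E'
from ov import *
import sys
o=get_obs();t=o["tool_pos"];y=np.deg2rad(o["tool_rot"][2]);print(t.round(4),o["tool_rot"].round(2))
L=[.5879,-.0854,-.0024,.1454];U=[t[0]+.0111*np.cos(y),t[1]+.0111*np.sin(y),t[2]-.0305-.003,y]
print(np.round(U,4))
r=[]
for n,(x,yy) in(("top",(320,135)),("scene",(245,225))):
    f,K,V=cam(n);c=np.ascontiguousarray(crop(f,x,yy,100,135,4))
    wire(c,K,V,L,SH["lower_half"],x,yy,4,(255,128,0));wire(c,K,V,U,SH["upper_half"],x,yy,4,(0,0,255))
    [circ(c,K,V,U,q,rr,x,yy,4,(0,255,255)) for q,rr in(((-46,27,26),8),((24,-27,26),6))]
    r.append(c)
cv2.imwrite(sys.argv[1],np.hstack(r))
E
python3 o2.py pics/o2.png
```

```text
[ 0.5765 -0.0873  0.1613] [-1.7992e+02  1.2000e-01  8.1400e+00]
[ 0.5875 -0.0858  0.1278  0.1421]
```

View pics/o2.png

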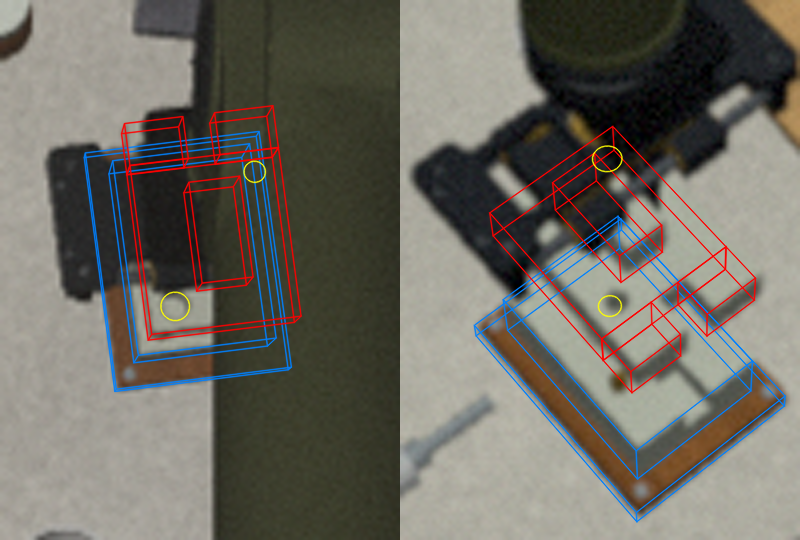

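Held half matches the predicted wireframe within about 1 px (right notch corner (755,283), small hole (612,300) in the scene crop). I'll descend towards the dowels.

play_rows(steps=[[[0.0004,-0.0002,0.02,0,0,-0.002,0.015],[0,0,0.02,0,0,0,0.015],[0,0,0.015,0,0,0,0.015],[0,0,0,0,0,0,0.015],[0,0,0,0,0,0,0.015],[0,0,0,0,0,0,0.015]]])

```text
time_s: 13.2
tool_pos: [0.5782, -0.0861, 0.1088]
tool_rot: [180.0, -0.1, 8.5]
force: [0.3, 0.4, -3.3]
grip_width: 0.0276
grasp_force: 45.0
```

play_rows(steps=[[[0,0,0.002,0,0,0,0.015],[0,0,0.002,0,0,0,0.015],[0,0,0.002,0,0,0,0.015],[0,0,0,0,0,0,0.015],[0,0,0,0,0,0,0.015]]])

```text
time_s: 13.7
tool_pos: [0.5773, -0.0863, 0.1014]
tool_rot: [180.0, 0.0, 8.5]
force: [1.2, -0.6, -4.3]
grip_width: 0.0278
grasp_force: 45.0
```

play_rows(steps=[[[-0.0004,0.0005,0.002,0,0,0.001,0.015],[0,0,0.002,0,0,0,0.015],[0,0,0,0,0,0,0.015],[0,0,0,0,0,0,0.015]]])

```text
time_s: 14.1
tool_pos: [0.577, -0.0869, 0.0974]
tool_rot: [180.0, 0.0, 8.4]
force: [0.0, 0.4, -2.0]
grip_width: 0.0278
grasp_force: 45.0
```

play_rows(steps=[[[0,0,0.0015,0,0,0,0.015],[0,0,0.0015,0,0,0,0.015],[0,0,0,0,0,0,0.015],[0,0,0,0,0,0,0.015]]])

```text
time_s: 14.5
tool_pos: [0.577, -0.0869, 0.0945]
tool_rot: [180.0, 0.0, 8.4]
force: [-0.3, 0.4, -3.4]
grip_width: 0.0275
grasp_force: 45.0
```

play_rows(steps=[[[0,0,0.0015,0,0,0,0.015],[0,0,0.0015,0,0,0,0.015],[0,0,0.0015,0,0,0,0.015],[0,0,0,0,0,0,0.015],[0,0,0,0,0,0,0.015]]])

```text
time_s: 15.0
tool_pos: [0.577, -0.0868, 0.09]
tool_rot: [180.0, 0.0, 8.4]
force: [-0.2, -0.0, -2.4]
grip_width: 0.0281
grasp_force: 45.0
```

play_rows(steps=[[[0,0,0.0015,0,0,0,0.015],[0,0,0.0015,0,0,0,0.015],[0,0,0,0,0,0,0.015],[0,0,0,0,0,0,0.015]]])

```text
time_s: 15.4
tool_pos: [0.577, -0.0868, 0.087]
tool_rot: [180.0, 0.0, 8.4]
force: [0.5, 0.2, -3.6]
grip_width: 0.0275
grasp_force: 45.0
```

Smooth. Seating is expected at TCP z of about 0.0845.

play_rows(steps=[[[0,0,0.001,0,0,0,0.015],[0,0,0.001,0,0,0,0.015],[0,0,0,0,0,0,0.015],[0,0,0,0,0,0,0.015]]])

```text
time_s: 15.8
tool_pos: [0.577, -0.0869, 0.085]
tool_rot: [180.0, 0.0, 8.4]
force: [-0.3, 0.5, -2.3]
grip_width: 0.0277
grasp_force: 45.0
```

play_rows(steps=[[[0,0,0.001,0,0,0,0.015],[0,0,0,0,0,0,0.015],[0,0,0,0,0,0,0.015]]])

```text
time_s: 16.1
tool_pos: [0.5773, -0.0869, 0.0845]
tool_rot: [180.0, -0.0, 8.4]
force: [-1.6, -0.1, 1.3]
grip_width: 0.0277
grasp_force: 45.0
```

play_rows(steps=[[[0,0,0.001,0,0,0,0.015],[0,0,0,0,0,0,0.015],[0,0,0,0,0,0,0.015],[0,0,0,0,0,0,0.015]]])

```text
time_s: 16.5
tool_pos: [0.5772, -0.0869, 0.0845]
tool_rot: [180.0, -0.0, 8.4]
force: [-4.1, 0.8, 6.9]
grip_width: 0.0278
grasp_force: 45.0
```

play_rows(steps=[[[-0.0005,0,0.0012,0,0,0,0.015],[0,0,0,0,0,0,0.015],[0,0,0,0,0,0,0.015],[0,0,0,0,0,0,0.015]]])

```text
time_s: 16.9
tool_pos: [0.5773, -0.0869, 0.0845]
tool_rot: [179.9, -0.1, 8.4]
force: [-5.4, 0.8, 12.9]
grip_width: 0.0271
grasp_force: 45.0
```

play_rows(steps=[[[0,0,0,0,0,0,0.015],[0,0,0,0,0,0,0.015],[0,0,0,0,0,0,0.015],[0,0,0,0,0,0,0.015],[0,0,0,0,0,0,0.015],[0,0,0,0,0,0,0.015],[0,0,0,0,0,0,0.015],[0,0,0,0,0,0,0.015]]])

```text
time_s: 17.7
tool_pos: [0.5773, -0.0869, 0.0845]
tool_rot: [179.9, -0.1, 8.4]
force: [-5.5, 1.5, 13.0]
grip_width: 0.0278
grasp_force: 45.0
```

```bash
python3 o2.py pics/o3.png
```

```text
[ 0.5773 -0.0869  0.0845] [ 1.7994e+02 -8.0000e-02  8.4100e+00]
[ 0.5882 -0.0853  0.051   0.1467]
```

View pics/o3.png

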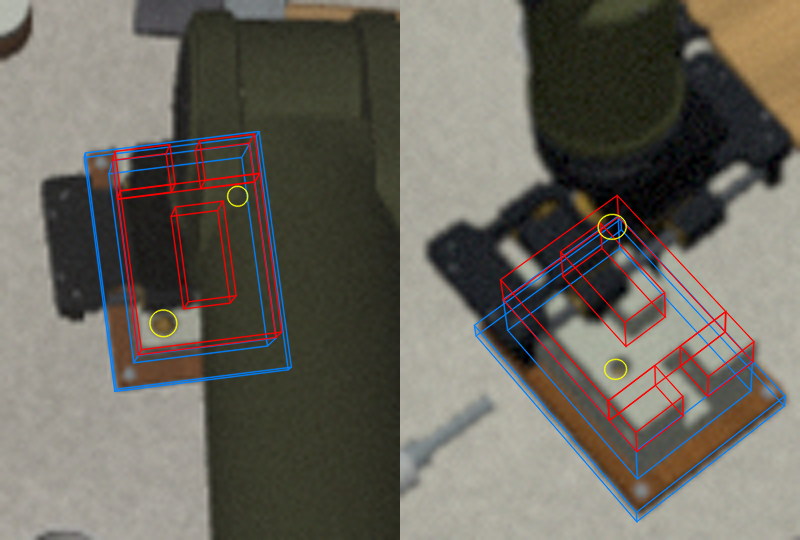

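The upper half sits flush on the block. The brass dowel shows in its hole at (162,323) in the top crop, and the notch at (690,360) lies over the channel in the scene crop. The push is steady at about 16 N, so I'll hand it in.

```bash
python3 -c "
from cell import *
print(get_obs()['force']);print(sign_off())"
```

```text
[-4.95853669  1.32693603 12.56285677]
the job is handed in; nothing more can be done
None
```

The job is handed in (no verdict was returned): the trigger was squeezed to its stop and released, and the upper half sits flush on both dowels with its notch over the channel, held at a 45 N grip and pressed down with an estimated 16 N.

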